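# Open the drip valves in order

## Robot

A 6-joint arm with a two-finger parallel gripper is mounted at the origin on the work surface. World frame = base frame: x ahead of the robot, y to its left, z up, the work surface at z = 0. Lengths are in m, angles in rad, forces in N, time in s.
With the tool pointing down it reaches from about 0.375 to 0.9 m from the base axis. Payload 3.1 kg.
Tool frame: the origin (TCP) lies on the centre line of the jaws, within the pads' length; the fingertips stand manip.finger_overhang ahead of it and the grasp point (between the pads) lies 11 mm behind it (manip.finger_overhang is the distance from the TCP to the fingertips, in m); y points along the fingers, z is the direction in which the jaws open and shut, and the axes are right-handed (so a half turn about y gives the same grasp; the last joint's range is limited). The gripper opens to 85 mm and grips with 20 to 120 N. Pads are 22 mm wide; open, the fingers measure 114 mm over their backs; the gripper's body (76 mm by 85 mm) begins 54 mm behind the grasp point. The pads swing forward as they close: fully open they stand 13 mm farther back than shut.
Start: joints at [1.167, 0.527, 1.433, -0, 1.181, -0.178], TCP at [0.14, 0.609, 0.239] pointing down, gripper open.
Joint ranges: [-3.08, 3.08], [-0.75, 2.2], [0.22, 2.44], [-1.43, 4.57], [0, 2.65], [-2.85, 2.85]. Speed limits (rad/s): [2.79, 2.79, 3.14, 3.14, 3.14, 3.14].

## Interface

Orientations are given as a unit quaternion [x, y, z, w].
In Python, from station import manip gives the robot as it stands.
- The arm moves only by the tool send_rows, never from a script. Its argument "plan" is a list of rows, each an object with "linear": the shift along the tool's x, y, z in units of 30 mm (1.0 is 30 mm), a list of three; "roll": the turn about the tool's y in units of 6 degrees (1.0 is 6 degrees). In form: [{"linear": [tx, ty, tz], "roll": roll}, ...]. A call has exactly 5 rows; each row shifts and turns the commanded pose from where the row before left it, along the tool's axes as they then stand; what a row does not reach is not made up. A row lasts 1/8 s, in which the tool goes at most 62.5 mm and 10.7 degrees, less where a joint would pass 70% of its speed; a pose out of reach is approached as far as the arm can. A call is refused whole if a number of a shift passes 1 or a number of a turn 1, either way. A call with a gripper value outside its range is refused whole. "claw" is the finger opening in mm, from 0 to 85.4, set as the call begins (left out, the last holds). The fingers move at their own pace and stop on an object; "force" is the grip in N (left out, the last holds). Time passes only in rows, so rows that do not move let the fingers close, or fill a call up. It gives the time, the measured TCP pose, the force and the opening at its end, in the units of the state.
- manip.sense(): the state, without advancing time (a new reading comes with each control period).
- manip.snapshot(name): name is "scene" or "top"; returns the picture (384x512x3 uint8, blue, green, red); there is no depth.
- manip.get_calibration(name): a dict with "fovy" (degrees; the focal length in pixels is half the picture's height over the tangent of half this angle, whatever the lens; pixels are square), "cx", "cy" (the principal point, pixels), "k1" (the pictures are not rectified: a ray, as slopes to the right and down, at radius r is drawn at 1 + k1 r^2 times it, then the intrinsics apply), "cam_to_world" (4x4, takes a point from camera to world coordinates). Camera axes: x right, y down, z forward; pixel columns grow to the right and rows downward; lengths in m; the calibration is good to about 2 mm. A picture is of the moment at which its call begins. get_calibration takes no time and is no camera call.
- manip.sign_off(): hands the job in, once; it reports no verdict.
Trained networks look in the newest picture that a camera, given by its name, has taken for a name from the list of things; names that differ only in an ending like _2 or _b are one class to them, and where a whole thing is asked for, a point or a joint stands for the part that bears it (a point fixed in the world has none). Each returns a list of dicts, best first, with "p" (0 to 1); they miss things now and then, are a little off and sometimes report something else, mostly with a low value. They report only what shows in the picture. A call takes as long as a camera call. They do not tell look-alikes from the thing itself.
- manip.look_for(camera, query): "extent" ([left, top, right, bottom] in pixels, round what is visible of it).
The state is a dict: "t": time; "q": joint angles; "qd": joint speeds; "tau": joint torques, N m; "tcp_pos": TCP position; "tool_rot": TCP orientation; "force": force on the tool from outside, world axes, zero at the start; "ft_torque": the same for the moment, N m; "finger_gap": opening from 0.0 (shut) to 1.0 (fully open).
Only numpy, scipy, OpenCV 4.12 (cv2) and the standard library are available. Lean on these libraries where they do the work, as an engineer would, in place of code of your own. Each camera call takes 0.05 s, during which the arm holds its last target.

## Task

Turn on the drip watering on the herb rack: with the fingertips, press down the blue valve cap, then the yellow one, then the white one, each gently and well past half-way down so that it stays there. Do not touch the red valve, and leave the pot, the misting bottle and the tin standing where they are.

Things in the scene. Friction and masses are not known exactly. Their poses are not given: they have to be found in the camera images.
- rack: Low galvanized steel herb rack, a slatted stand 360 mm deep (its x) by 640 mm wide (its y), flat deck 45 mm above the work surface; origin at the centre of its underside. It is fixed. Four drip valves stand in a row along its front (robot-side) half, three loose things along its back half.
- blue_valve: Body of the blue-capped drip valve, fixed on the rack: upright black column on a grey foot 52 mm in diameter, 60 mm high, small brass spout, blue push cap above it; origin at the centre of the foot's underside, z up. The valves stand at least 95 mm apart, in any order along the row.
- blue_top (a point): Centre of the flat top of the blue push cap, a disc 36 mm in diameter and 12 mm thick; it moves with the cap. 96 mm above the underside of the valve's foot (141 mm above the work surface) when the cap is fully up. The valve's column sits on a rubber mount: under a push it also gives straight down 0.4 mm per N and springs back (1.3 mm while the cap slides; at the cap's end stop the force keeps growing).
- blue_cap (a joint): How far the blue cap is pushed down, in m: 0 fully up, 0.014 at its end stop; half-way is 0.007. It moves straight down against a steady drag of about 3 N (more if pushed fast: 15 N per m/s), has no spring and stays where it is left. It starts 0 to 3 mm down.
- yellow_valve: Body of the yellow-capped drip valve, fixed on the rack: upright black column on a grey foot 52 mm in diameter, 60 mm high, small brass spout, yellow push cap above it; origin at the centre of the foot's underside, z up. The valves stand at least 95 mm apart, in any order along the row.
- yellow_top (a point): Centre of the flat top of the yellow push cap, a disc 36 mm in diameter and 12 mm thick; it moves with the cap. 96 mm above the underside of the valve's foot (141 mm above the work surface) when the cap is fully up. The valve's column sits on a rubber mount: under a push it also gives straight down 0.4 mm per N and springs back (1.3 mm while the cap slides; at the cap's end stop the force keeps growing).
- yellow_cap (a joint): How far the yellow cap is pushed down, in m: 0 fully up, 0.014 at its end stop; half-way is 0.007. It moves straight down against a steady drag of about 3 N (more if pushed fast: 15 N per m/s), has no spring and stays where it is left. It starts 0 to 3 mm down.
- white_valve: Body of the white-capped drip valve, fixed on the rack: upright black column on a grey foot 52 mm in diameter, 60 mm high, small brass spout, white push cap above it; origin at the centre of the foot's underside, z up. The valves stand at least 95 mm apart, in any order along the row.
- white_top (a point): Centre of the flat top of the white push cap, a disc 36 mm in diameter and 12 mm thick; it moves with the cap. 96 mm above the underside of the valve's foot (141 mm above the work surface) when the cap is fully up. The valve's column sits on a rubber mount: under a push it also gives straight down 0.4 mm per N and springs back (1.3 mm while the cap slides; at the cap's end stop the force keeps growing).
- white_cap (a joint): How far the white cap is pushed down, in m: 0 fully up, 0.014 at its end stop; half-way is 0.007. It moves straight down against a steady drag of about 3 N (more if pushed fast: 15 N per m/s), has no spring and stays where it is left. It starts 0 to 3 mm down.
- red_valve: Body of the red-capped drip valve, fixed on the rack: upright black column on a grey foot 52 mm in diameter, 60 mm high, small brass spout, red push cap above it; origin at the centre of the foot's underside, z up. The valves stand at least 95 mm apart, in any order along the row.
- red_top (a point): Centre of the flat top of the red push cap, a disc 36 mm in diameter and 12 mm thick; it moves with the cap. 96 mm above the underside of the valve's foot (141 mm above the work surface) when the cap is fully up. The valve's column sits on a rubber mount: under a push it also gives straight down 0.4 mm per N and springs back (1.3 mm while the cap slides; at the cap's end stop the force keeps growing).
- red_cap (a joint): How far the red cap is pushed down, in m: 0 fully up, 0.014 at its end stop; half-way is 0.007. It moves straight down against a steady drag of about 3 N (more if pushed fast: 15 N per m/s), has no spring and stays where it is left. It starts 0 to 3 mm down.
- pot: Empty terracotta pot, loose, 98 mm across the rim, 90 mm high, about 0.35 kg; origin at the centre of its underside, z up.
- mister: Green plastic misting bottle with white trigger head, loose, 72 mm in diameter, 178 mm high, about 0.3 kg; origin at the centre of its underside, z up; nozzle towards its -x.
- tin: Small aluminium tin, its hinged lid shut, loose, 65 x 93 x 39 mm high, about 0.2 kg; origin at the centre of its underside, z up.
Mind the look-alikes: they are no part of the job. What is shaped like the tin but purple or turquoise is not meant.

How it is judged:
On the way, in this order (a step that is already met when the one before it is completed fails the run):
1. the blue cap is pressed past half-way (value of joint blue_cap above 0.007 m), for 0.2 s.
2. the yellow cap is pressed past half-way (value of joint yellow_cap above 0.007 m), for 0.2 s.
3. the white cap is pressed past half-way (value of joint white_cap above 0.007 m), for 0.2 s.
At the end, for the whole second after the job is handed in: The blue, yellow and white caps are each more than 7 mm down, the red cap less than 5 mm down, and the pot, misting bottle and tin stand upright (within 0.1 rad) within 25 mm of where they began (value of joint each of blue_cap, yellow_cap, white_cap above 0.007 m and value of joint red_cap below 0.005 m and distance of each of pot, mister, tin from where it was at the start of the episode below 0.025 m and angle between each of pot, mister, tin's own z axis and vertical below 0.1 rad); the robot touches nothing.
It fails at once if the yellow cap is pushed down before the blue one (value of joint yellow_cap above 0.006 m and value of joint blue_cap below 0.007 m).
It fails at once if the white cap is pushed down before the yellow one (value of joint white_cap above 0.006 m and value of joint yellow_cap below 0.007 m).
It fails at once if the red valve is touched (more than 1 N) (contact force between red_valve and the fingers above 1 N or contact force between red_valve and the arm above 1 N).
It fails at once if a valve is pressed hard (over 20 N) (contact force between any of blue_valve, yellow_valve, white_valve and the fingers above 20 N or contact force between any of blue_valve, yellow_valve, white_valve and the arm above 20 N).
It fails at once if the pot, misting bottle or tin is lifted, carried or shoved (over 25 mm) or tipped (over 0.3 rad) (distance of any of pot, mister, tin from where it was at the start of the episode above 0.025 m or angle between any of pot, mister, tin's own z axis and vertical above 0.3 rad).
It also fails if it takes over 42 s, if anything falls off the work surface, if the arm or the gripper's body presses on something with over 40 N, if the wrist force passes 120 N, or if a joint passes its speed limit or range.

## Working session

There is one attempt and no reset: what is moved stays moved. The work goes in short steps, Python scripts to look and compute and a tool call to move; the robot and the scene stay as the last step left them, time stands still between calls to the robot, and variables do not carry over. Pictures are saved under pics/ and viewed, and the job is handed in when it is done.

Besides the shell and the picture viewer there is one more tool, called in YAML: its name, and indented under it one key for each argument. send_rows: Moves the arm, as the interface text tells. Its arguments: {"type":"object","properties":{"plan":{"type":"array"},"claw":{"type":"number"},"force":{"type":"number"}},"required":["plan"]}

```bash
mkdir -p pics; ls
cat > h.py <<'E'
import numpy as np, cv2
from station import manip
def cal(n):
    c=manip.get_calibration(n); f=192/np.tan(np.radians(c['fovy'])/2); return c,f
def ray(n,u,v):
    c,f=cal(n); d=np.array([(u-c['cx'])/f,(v-c['cy'])/f]); s=d.copy()
    for _ in range(30): s=d/(1+c['k1']*(s@s))
    T=np.array(c['cam_to_world']); return T[:3,3], T[:3,:3]@np.array([s[0],s[1],1])
def atz(n,u,v,z):
    o,d=ray(n,u,v); return o+d*(z-o[2])/d[2]
def proj(n,p):
    c,f=cal(n); T=np.array(c['cam_to_world']); q=T[:3,:3].T@(np.array(p)-T[:3,3]); s=q[:2]/q[2]
    s=s*(1+c['k1']*(s@s)); return s*f+np.array([c['cx'],c['cy']])
E
python3 - <<'E'
from h import *
np.set_printoptions(precision=3,suppress=True)
s=manip.sense(); print({k:np.round(v,3) for k,v in s.items()}, manip.finger_overhang)
for n in('scene','top'):
    im=manip.snapshot(n); cv2.imwrite(f'pics/{n}0.png',im); print(n,manip.get_calibration(n))
    for q in('blue_top','yellow_top','white_top','red_top','pot','mister','tin'):
        print(q,[(np.round(d['extent'],1).tolist(),round(d['p'],2)) for d in manip.look_for(n,q)][:3])
E
```

```text
pics
{'t': np.float64(0.0), 'q': array([ 1.166,  0.528,  1.434, -0.   ,  1.181, -0.179]), 'qd': array([ 0.001,  0.   ,  0.   , -0.001,  0.001,  0.001]), 'tau': array([ -0.   , -44.235, -17.803,  -0.   ,   0.008,  -0.   ]), 'tcp_pos': array([0.14 , 0.608, 0.238]), 'tool_rot': array([ 0.703, -0.08 ,  0.079, -0.702]), 'force': array([ 0.333,  0.832, -1.295]), 'ft_torque': array([ 0.03 ,  0.059, -0.019]), 'finger_gap': np.float64(0.999)} 0.008
scene {'fovy': 50.13265416512759, 'cx': 253.1089132299783, 'cy': 185.27498265418794, 'k1': -0.14757264161210618, 'cam_to_world': array([[ 0.829,  0.295, -0.475,  0.997],
       [ 0.559, -0.441,  0.702, -0.641],
       [-0.002, -0.848, -0.53 ,  0.67 ],
       [ 0.   ,  0.   ,  0.   ,  1.   ]])}
blue_top [([157.1, 248.7, 180.6, 270.2], 0.7), ([195.6, 239.9, 237.5, 341.7], 0.24)]
yellow_top [([239.9, 187.8, 249.5, 207.0], 0.7)]
white_top [([198.3, 215.8, 211.6, 234.5], 0.56), ([272.8, 173.6, 295.6, 211.8], 0.47)]
red_top [([274.9, 176.0, 290.8, 193.2], 0.64)]
pot [([275.2, 177.0, 289.2, 190.9], 0.68), ([255.8, 230.2, 303.5, 285.0], 0.61)]
mister [([19
[... 373 characters left out ...]
991,  0.132,  0.341],
       [-1.   ,  0.009, -0.002,  0.124],
       [ 0.001, -0.132, -0.991,  1.426],
       [ 0.   ,  0.   ,  0.   ,  1.   ]])}
blue_top [([244.4, 174.4, 260.7, 195.2], 0.6), ([373.6, 185.3, 387.8, 195.1], 0.46)]
yellow_top [([287.5, 185.6, 294.6, 197.4], 0.62), ([245.9, 173.3, 262.7, 195.4], 0.53), ([330.1, 187.5, 339.7, 199.1], 0.45)]
white_top []
red_top [([239.2, 131.8, 267.0, 158.9], 0.57), ([334.7, 189.5, 341.1, 198.6], 0.53), ([249.5, 174.7, 261.0, 184.2], 0.5)]
pot [([309.4, 126.7, 345.0, 152.3], 0.57)]
mister [([371.0, 125.1, 400.7, 162.4], 0.79)]
tin [([180.6, 249.9, 213.5, 285.2], 0.81), ([138.9, 237.0, 166.4, 268.4], 0.75), ([171.6, 149.7, 199.0, 181.5], 0.74)]
```

Run:
```python
import cv2
a=cv2.imread('pics/scene0.png');b=cv2.imread('pics/top0.png')
cv2.imwrite('pics/sceneC.png',cv2.resize(a[120:360,130:390],None,fx=2.5,fy=2.5,interpolation=cv2.INTER_CUBIC)[:600])
cv2.imwrite('pics/topC.png',cv2.resize(b[80:300,130:420],None,fx=2.7,fy=2.7,interpolation=cv2.INTER_CUBIC))
```

```text
(no output)
```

View pics/sceneC.png

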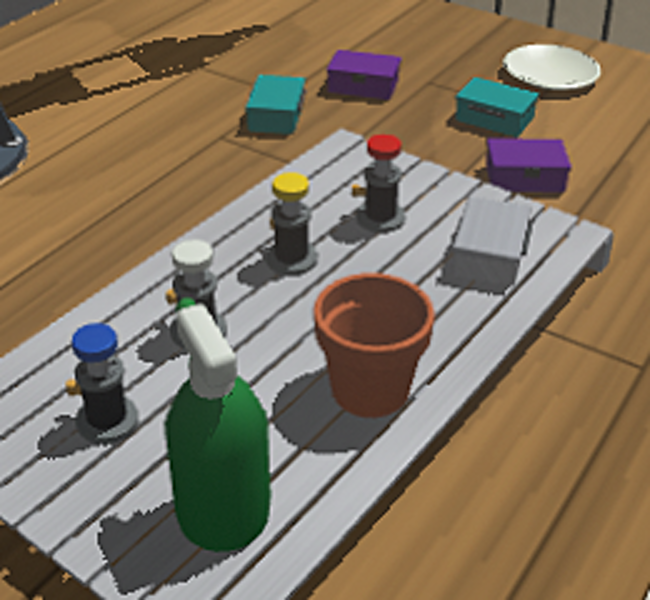

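View pics/topC.png

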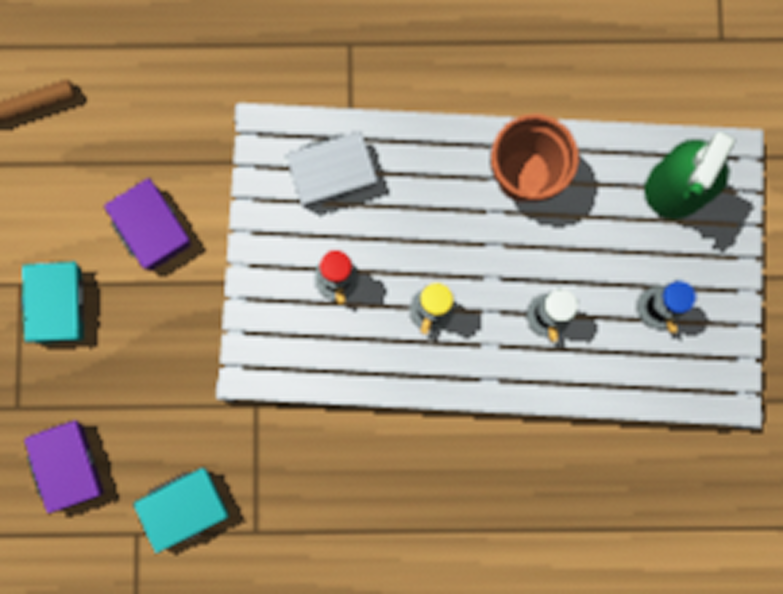

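View pics/top0.png

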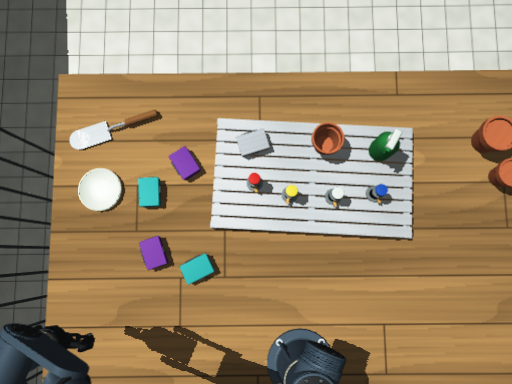

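The caps show clearly. In the scene crop, blue is at about (168,257), white (207,222), yellow (246,194) and red (284,179). In the top picture, from left to right: red (254,179), yellow (291,191), white (337,194), blue (381,190). The mister is behind blue, the pot is between yellow and white, and the tin is behind red. Next I'll segment the caps and triangulate.

Run:
```python
from h import *
np.set_printoptions(precision=4,suppress=True)
from scipy.optimize import least_squares
a=cv2.imread('pics/scene0.png');b=cv2.imread('pics/top0.png')
box={'blue':((157,246,181,268),(373,182,389,201)),'yellow':((237,187,256,203),(283,184,300,198)),'white':((197,214,218,230),(329,186,345,201)),'red':((275,173,292,185),(247,172,262,187))}
def mask(im,c):
    B,G,R=[im[...,i].astype(int) for i in range(3)]
    hsv=cv2.cvtColor(im,cv2.COLOR_BGR2HSV)
    h,s,v=[hsv[...,i].astype(int) for i in range(3)]
    return {'blue':(abs(h-112)<12)&(s>120),'yellow':(abs(h-26)<6)&(s>150)&(v>130),'red':((h<8)|(h>172))&(s>150)&(v>100),'white':(s<35)&(v>205)}[c]
for c in box:
    out=[]
    for im,bx,n in((a,box[c][0],'scene'),(b,box[c][1],'top')):
        m=np.zeros(im.shape[:2],bool);l,t,r,d=bx;m[t:d,l:r]=mask(im,c)[t:d,l:r]
        ys,xs=np.nonzero(m); out.append((n,xs.min(),xs.max(),ys.min(),ys.max(),round(xs.mean(),1),round(ys.mean(),1),len(xs)))
    print(c,*out)
    n,x0,x1,y0,y1,_,_,_=out[1]; ut=((x0+x1)/2,(y0+y1)/2)
    n,x0,x1,y0,y1,_,_,_=out[0]; us=((x0+x1)/2,(y0+y1)/2)
    # fit: centroid of cap (approx mid-cap)
    f=lambda p: np.r_[proj('top',p)-[out[1][5],out[1][6]],proj('scene',p)-[out[0][5],out[0][6]]]
    r=least_squares(f,[0.5,0,0.14]); print('  tri',r.x,'res',r.fun, 'top@.137',atz('top',out[1][5],out[1][6],.137)[:2],'sc',atz('scene',out[0][5],out[0][6],.135)[:2])
```

```text
blue ('scene', np.int64(159), np.int64(176), np.int64(249), np.int64(264), np.float64(167.5), np.float64(256.4), 214) ('top', np.int64(375), np.int64(386), np.int64(184), np.int64(195), np.float64(381.0), np.float64(189.7), 111)
  tri [ 0.5245 -0.2407  0.1347] res [-0.3425 -0.3297 -0.3144  0.0094] top@.137 [ 0.5232 -0.2411] sc [ 0.5252 -0.2406]
yellow ('scene', np.int64(239), np.int64(252), np.int64(189), np.int64(196), np.float64(245.8), np.float64(192.8), 91) ('top', np.int64(286), np.int64(297), np.int64(185), np.int64(196), np.float64(291.5), np.float64(190.7), 99)
  tri [0.524  0.0255 0.138 ] res [-0.429  -0.5445 -0.5534  0.0514] top@.137 [0.5225 0.0242] sc [0.5223 0.0302]
white ('scene', np.int64(200), np.int64(214), np.int64(216), np.int64(224), np.float64(206.7), np.float64(220.1), 103) ('top', np.int64(329), np.int64(344), np.int64(186), np.int64(198), np.float64(337.5), np.float64(190.9), 145)
  tri [ 0.5195 -0.1119  0.141 ] res [ 0.1879  0.2075  0.2039 -0.0119] top@.137 [ 0.5207 -0.1121] sc [ 0.5138 -0.1062]
red ('scene', np.int64(277), np.int64(290), np.int64(174), np.int64(180), np.float64(283.3), np.float64(176.9), 80) ('top', np.int64(249), np.int64(259), np.int64(173), np.int64(183), np.float64(254.0), np.float64(178.3), 99)
  tri [0.562  0.1362 0.1396] res [-0.3752 -0.5486 -0.5587  0.0724] top@.137 [0.5607 0.1351] sc [0.5592 0.144 ]
```

Run:
```python
from h import *
np.set_printoptions(precision=4,suppress=True)
from scipy.spatial.transform import Rotation as R
s=manip.sense(); print(R.from_quat(s['tool_rot']).as_matrix(), s['tcp_pos'])
P={'blue':(.524,-.241),'yellow':(.5235,.025),'white':(.514,-.1115),'red':(.561,.136)}
big=[]
for n,(l,t,r,d) in (('scene',(150,165,300,275)),('top',(240,115,410,215))):
    im=cv2.imread(f'pics/{n}0.png'); k=4
    im=cv2.resize(im[t:d,l:r],None,fx=k,fy=k,interpolation=cv2.INTER_CUBIC)
    for p in P.values():
        for rr,z in((.018,.140),(.026,.05)):
            pts=[((proj(n,[p[0]+rr*np.cos(w),p[1]+rr*np.sin(w),z])-[l,t]+.5)*k) for w in np.linspace(0,6.28,40)]
            cv2.polylines(im,[np.array(pts).round().astype(np.int32)],True,(255,0,255),1)
    cv2.imwrite(f'pics/ov_{n}.png',im)
for u,v in((378,152),(393,139),(384,150)): print(atz('top',u,v,.045),atz('top',u,v,.2))
o=cv2.imread('pics/scene0.png')
print(atz('scene',218,338,.045))
```

```text
[[ 0.9746  0.      0.2239]
 [-0.2239  0.      0.9746]
 [ 0.     -1.      0.    ]] [0.1399 0.6091 0.2393]
[ 0.6585 -0.263   0.045 ] [ 0.6229 -0.2196  0.2   ]
[ 0.7009 -0.3131  0.045 ] [ 0.6605 -0.2641  0.2   ]
[ 0.6649 -0.2825  0.045 ] [ 0.6286 -0.2369  0.2   ]
[ 0.678  -0.2847  0.045 ]
```

View pics/ov_scene.png

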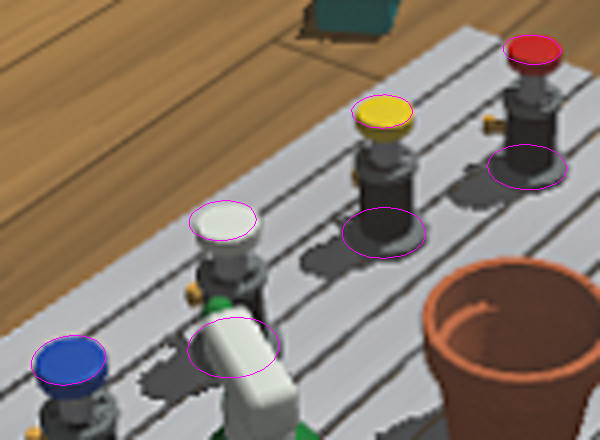

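View pics/ov_top.png

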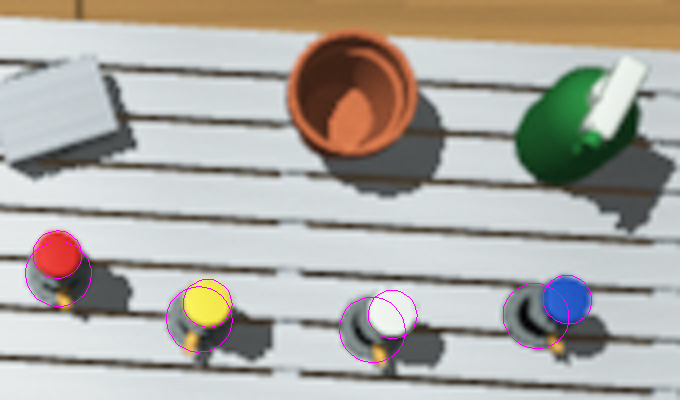

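The projected cap circles match both pictures. The mister's nozzle is about 0.10 m behind blue, which leaves room for the gripper. I'll close the fingers and go to a point high above blue.

send_rows:
  plan:
    - {"linear": [1, 0, -1], "roll": 0}
    - {"linear": [1, 0, -1], "roll": 0}
    - {"linear": [1, 0, -1], "roll": 0}
    - {"linear": [1, 0, -1], "roll": 0}
    - {"linear": [1, 0, -1], "roll": 0}
  claw: 0
  force: 20

```text
t: 1.42
tcp_pos: [0.2532, 0.4283, 0.2395]
tool_rot: [-0.702, 0.079, -0.08, 0.703]
force: [0.4, 0.2, -0.6]
finger_gap: -0.003
```

send_rows:
  plan:
    - {"linear": [1, 0, -1], "roll": 0}
    - {"linear": [1, 0, -1], "roll": 0}
    - {"linear": [1, 0, -1], "roll": 0}
    - {"linear": [1, 0, -1], "roll": 0}
    - {"linear": [1, 0, -1], "roll": 0}

```text
t: 2.05
tcp_pos: [0.366, 0.2484, 0.2396]
tool_rot: [-0.702, 0.079, -0.08, 0.703]
force: [0.1, -0.4, -0.2]
finger_gap: -0.004
```

send_rows:
  plan:
    - {"linear": [1, 0, -1], "roll": 0}
    - {"linear": [1, 0, -1], "roll": 0}
    - {"linear": [1, 0, -1], "roll": 0}
    - {"linear": [1, 0, -1], "roll": 0}
    - {"linear": [1, 0, -1], "roll": 0}

```text
t: 2.68
tcp_pos: [0.4785, 0.0685, 0.2396]
tool_rot: [-0.703, 0.079, -0.08, 0.703]
force: [0.5, 0.6, 0.8]
finger_gap: -0.004
```

```bash
cat >> h.py <<'E'
from scipy.spatial.transform import Rotation as R
P={'blue':(.524,-.241),'yellow':(.5235,.025),'white':(.514,-.1115),'red':(.561,.136)}
def st(to=None,z=None):
    s=manip.sense(); M=R.from_quat(s['tool_rot']).as_matrix(); p=s['tcp_pos']
    print('t',round(s['t'],3),'tcp',np.round(p,4),'F',np.round(s['force'],2),'gap',round(s['finger_gap'],3),'ovh',round(manip.finger_overhang,4),'y',np.round(M[:,1],4))
    if to: print('rows to',to,np.round(M.T@(np.array([*P[to],z if z else p[2]])-p)/.03,2))
E
python3 -c "
from h import *
st('blue')"
```

```text
t 2.675 tcp [0.4785 0.0685 0.2396] F [0.54 0.65 0.82] gap -0.004 ovh 0.008 y [ 8.e-04  1.e-04 -1.e+00]
rows to blue [ 3.79  0.   -9.71]
```

send_rows:
  plan:
    - {"linear": [0.8, 0, -1], "roll": 0}
    - {"linear": [0.8, 0, -1], "roll": 0}
    - {"linear": [0.8, 0, -1], "roll": 0}
    - {"linear": [0.8, 0, -1], "roll": 0}
    - {"linear": [0.6, 0, -1], "roll": 0}

```text
t: 3.3
tcp_pos: [0.5561, -0.1033, 0.2395]
tool_rot: [0.703, -0.079, 0.08, -0.703]
force: [0.7, 1.2, 0.6]
finger_gap: 0.002
```

send_rows:
  plan:
    - {"linear": [0, 0, -1], "roll": 0}
    - {"linear": [0, 0, -1], "roll": 0}
    - {"linear": [0, 0.5, -1], "roll": 0}
    - {"linear": [0, 0.8, -1], "roll": 0}
    - {"linear": [0, 0.5, -0.7], "roll": 0}

```text
t: 3.92
tcp_pos: [0.5231, -0.2404, 0.1844]
tool_rot: [-0.702, 0.08, -0.08, 0.703]
force: [-0.5, 0.8, 0.5]
finger_gap: 0.005
```

```bash
python3 -c "
from h import *
st('blue',.15)
for n in('scene','top'): cv2.imwrite(f'pics/{n}1.png',manip.snapshot(n))
a=cv2.imread('pics/scene1.png');b=cv2.imread('pics/top1.png')
f=lambda i,l,t,r,d,k:cv2.resize(i[t:d,l:r],None,fx=k,fy=k,interpolation=cv2.INTER_CUBIC)
cv2.imwrite('pics/s1c.png',f(a,130,150,320,290,4)); cv2.imwrite('pics/t1c.png',f(b,230,110,420,250,4))"
```

```text
t 3.925 tcp [ 0.5231 -0.2404  0.1844] F [-0.47  0.84  0.51] gap 0.005 ovh 0.008 y [-6.e-04  5.e-04 -1.e+00]
rows to blue [ 0.03  1.15 -0.01]
```

View pics/s1c.png

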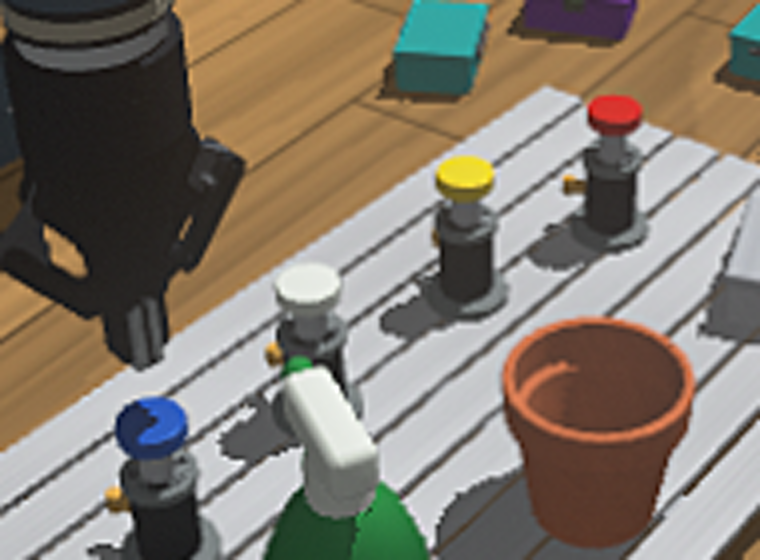

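View pics/t1c.png

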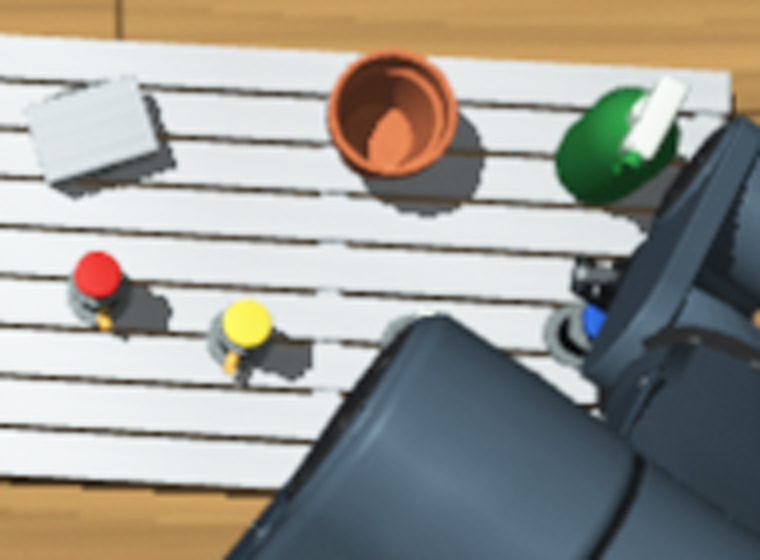

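The fingertips are centred above the blue cap: tips at about (144,362) and cap at (152,427) in the scene crop. The mister, pot and valves are undisturbed. I'll descend in small steps.

send_rows:
  plan:
    - {"linear": [0, 0.4, 0], "roll": 0}
    - {"linear": [0, 0.4, 0], "roll": 0}
    - {"linear": [0, 0.2, 0], "roll": 0}
    - {"linear": [0, 0.1, 0], "roll": 0}
    - {"linear": [0, 0.1, 0], "roll": 0}

```text
t: 4.65
tcp_pos: [0.524, -0.2392, 0.1493]
tool_rot: [0.703, -0.079, 0.08, -0.703]
force: [-0.0, -0.1, -0.1]
finger_gap: -0.0
```

send_rows:
  plan:
    - {"linear": [0, 0.08, 0], "roll": 0}
    - {"linear": [0, 0.08, 0], "roll": 0}
    - {"linear": [0, 0.08, 0], "roll": 0}
    - {"linear": [0, 0, 0], "roll": 0}
    - {"linear": [0, 0, 0], "roll": 0}

```text
t: 5.28
tcp_pos: [0.5238, -0.2394, 0.1423]
tool_rot: [0.703, -0.08, 0.08, -0.703]
force: [-0.6, 0.8, 2.5]
finger_gap: -0.001
```

```bash
python3 -c "
from h import *
st('blue',.1365)"
```

```text
t 5.275 tcp [ 0.5238 -0.2394  0.1423] F [-0.56  0.81  2.52] gap -0.001 ovh 0.008 y [ 4.e-04 -2.e-04 -1.e+00]
rows to blue [ 0.02  0.19 -0.05]
```

send_rows:
  plan:
    - {"linear": [0, 0.07, 0], "roll": 0}
    - {"linear": [0, 0.07, 0], "roll": 0}
    - {"linear": [0, 0.06, 0], "roll": 0}
    - {"linear": [0, 0, 0], "roll": 0}
    - {"linear": [0, 0, 0], "roll": 0}

```text
t: 5.9
tcp_pos: [0.5238, -0.2394, 0.1361]
tool_rot: [0.703, -0.08, 0.08, -0.703]
force: [0.6, -1.4, 1.8]
finger_gap: -0.0
```

```bash
python3 -c "
from h import *
st('blue',.1355)
st()"
```

```text
t 5.9 tcp [ 0.5238 -0.2394  0.1361] F [ 0.56 -1.44  1.76] gap -0.0 ovh 0.008 y [ 2.e-04 -1.e-04 -1.e+00]
rows to blue [ 0.02  0.02 -0.05]
t 5.9 tcp [ 0.5238 -0.2394  0.1361] F [ 0.56 -1.44  1.76] gap -0.0 ovh 0.008 y [ 2.e-04 -1.e-04 -1.e+00]
```

send_rows:
  plan:
    - {"linear": [0, -0.2, 0], "roll": 0}
    - {"linear": [0, -0.6, 0], "roll": 0}
    - {"linear": [0, -0.8, 0], "roll": 0}
    - {"linear": [-0.4, 0, 1], "roll": 0}
    - {"linear": [-0.4, 0, 1], "roll": 0}

```text
t: 6.52
tcp_pos: [0.5133, -0.1751, 0.1845]
tool_rot: [0.703, -0.08, 0.08, -0.703]
force: [1.2, 0.7, -0.6]
finger_gap: -0.002
```

send_rows:
  plan:
    - {"linear": [-0.4, 0, 1], "roll": 0}
    - {"linear": [-0.4, 0, 1], "roll": 0}
    - {"linear": [-0.4, 0, 1], "roll": 0}
    - {"linear": [0, 0, 1], "roll": 0}
    - {"linear": [0, 0, 1], "roll": 0}

```text
t: 7.15
tcp_pos: [0.5118, -0.0203, 0.1843]
tool_rot: [0.703, -0.08, 0.079, -0.703]
force: [-0.3, -0.5, 0.6]
finger_gap: -0.0
```

```bash
python3 -c "
from h import *
cv2.imwrite('pics/scene2.png',manip.snapshot('scene'))
st('yellow',.15)
f=lambda i,l,t,r,d,k:cv2.resize(i[t:d,l:r],None,fx=k,fy=k,interpolation=cv2.INTER_CUBIC)
a=cv2.imread('pics/scene2.png');a0=cv2.imread('pics/scene0.png')
cv2.imwrite('pics/s2c.png',np.hstack([f(a0,140,160,300,300,2.5),f(a,140,160,300,300,2.5)]))
"
```

```text
t 7.2 tcp [ 0.5121 -0.0173  0.1843] F [0.4  1.95 0.08] gap -0.001 ovh 0.008 y [-3.0e-04  2.2e-03 -1.0e+00]
rows to yellow [0.06 1.14 1.46]
```

View pics/s2c.png

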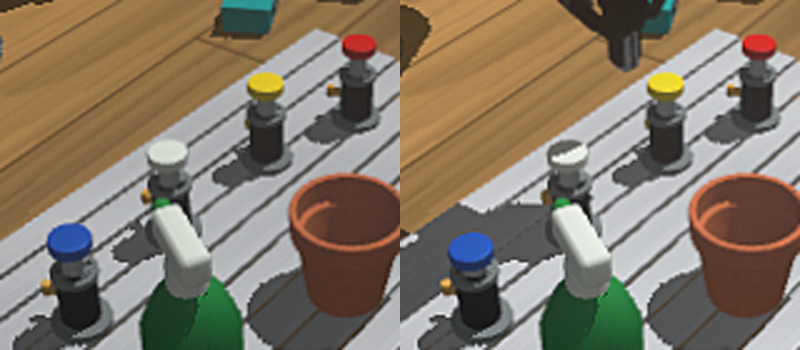

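The before and after crops show the blue cap about 4 px lower (from y≈243 to y≈252 in the crop), roughly 9–10 mm, and nothing else has moved. Next is yellow.

send_rows:
  plan:
    - {"linear": [0.05, 0, 0.7], "roll": 0}
    - {"linear": [0, 0, 0.5], "roll": 0}
    - {"linear": [0, 0, 0.2], "roll": 0}
    - {"linear": [0, 0.4, 0], "roll": 0}
    - {"linear": [0, 0.3, 0], "roll": 0}

```text
t: 7.82
tcp_pos: [0.5225, 0.0189, 0.1621]
tool_rot: [0.703, -0.08, 0.079, -0.703]
force: [-0.8, 0.4, 0.0]
finger_gap: 0.002
```

```bash
python3 -c "
from h import *
st('yellow',.149)"
```

```text
t 7.825 tcp [0.5225 0.0189 0.1621] F [-0.84  0.4   0.02] gap 0.002 ovh 0.008 y [-0.0013 -0.     -1.    ]
rows to yellow [-0.01  0.44  0.21]
```

send_rows:
  plan:
    - {"linear": [0, 0, 0.15], "roll": 0}
    - {"linear": [0, 0.2, 0.05], "roll": 0}
    - {"linear": [0, 0.1, 0], "roll": 0}
    - {"linear": [0, 0.1, 0], "roll": 0}
    - {"linear": [0, 0, 0], "roll": 0}

```text
t: 8.45
tcp_pos: [0.5243, 0.0252, 0.1509]
tool_rot: [0.703, -0.08, 0.08, -0.703]
force: [-0.1, 0.1, -0.6]
finger_gap: -0.002
```

send_rows:
  plan:
    - {"linear": [0, 0.08, 0], "roll": 0}
    - {"linear": [0, 0.08, 0], "roll": 0}
    - {"linear": [0, 0.08, 0], "roll": 0}
    - {"linear": [0, 0, 0], "roll": 0}
    - {"linear": [0, 0, 0], "roll": 0}

```text
t: 9.07
tcp_pos: [0.5246, 0.0251, 0.144]
tool_rot: [0.703, -0.08, 0.08, -0.703]
force: [-0.4, -0.4, 2.2]
finger_gap: 0.002
```

```bash
python3 -c "
from h import *
st('yellow',.136)"
```

```text
t 9.075 tcp [0.5246 0.0251 0.144 ] F [-0.35 -0.44  2.19] gap 0.002 ovh 0.008 y [ 4.e-04 -1.e-04 -1.e+00]
rows to yellow [-0.03  0.27 -0.01]
```

send_rows:
  plan:
    - {"linear": [0, 0.09, 0], "roll": 0}
    - {"linear": [0, 0.09, 0], "roll": 0}
    - {"linear": [0, 0.08, 0], "roll": 0}
    - {"linear": [0, 0, 0], "roll": 0}
    - {"linear": [0, 0, 0], "roll": 0}

```text
t: 9.7
tcp_pos: [0.5245, 0.0252, 0.136]
tool_rot: [0.703, -0.08, 0.08, -0.703]
force: [0.9, 0.4, 1.2]
finger_gap: 0.002
```

send_rows:
  plan:
    - {"linear": [0, -0.2, 0], "roll": 0}
    - {"linear": [0, -0.6, 0], "roll": 0}
    - {"linear": [0, -0.8, 0], "roll": 0}
    - {"linear": [0.5, 0, -1], "roll": 0}
    - {"linear": [0.3, 0, -1], "roll": 0}

```text
t: 10.32
tcp_pos: [0.5348, -0.0391, 0.1848]
tool_rot: [0.703, -0.079, 0.08, -0.703]
force: [1.0, 0.2, -0.7]
finger_gap: -0.001
```

```bash
python3 -c "
from h import *
st('white',.184)"
```

```text
t 10.325 tcp [ 0.5348 -0.0391  0.1848] F [ 1.04  0.22 -0.71] gap -0.001 ovh 0.008 y [ 1.1e-03 -3.0e-04 -1.0e+00]
rows to white [-0.14  0.03 -2.51]
```

send_rows:
  plan:
    - {"linear": [-0.1, 0, -1], "roll": 0}
    - {"linear": [0, 0, -0.8], "roll": 0}
    - {"linear": [0, 0, -0.5], "roll": 0}
    - {"linear": [0, 0, 0], "roll": 0}
    - {"linear": [0, 0, 0], "roll": 0}

```text
t: 10.95
tcp_pos: [0.516, -0.1046, 0.1841]
tool_rot: [-0.702, 0.08, -0.079, 0.703]
force: [-0.3, 0.4, 0.0]
finger_gap: -0.002
```

```bash
python3 -c "
from h import *
cv2.imwrite('pics/scene3.png',manip.snapshot('scene'))
st('white',.149)
f=lambda i,l,t,r,d,k:cv2.resize(i[t:d,l:r],None,fx=k,fy=k,interpolation=cv2.INTER_CUBIC)
a=cv2.imread('pics/scene3.png');a0=cv2.imread('pics/scene0.png')
cv2.imwrite('pics/s3c.png',np.hstack([f(a0,140,160,300,300,2.5),f(a,140,160,300,300,2.5)]))
"
```

```text
t 11.0 tcp [ 0.516  -0.1044  0.1841] F [-0.48  0.22  1.08] gap 0.003 ovh 0.008 y [-2.e-04  4.e-04 -1.e+00]
rows to white [-0.01  1.17 -0.25]
```

View pics/s3c.png

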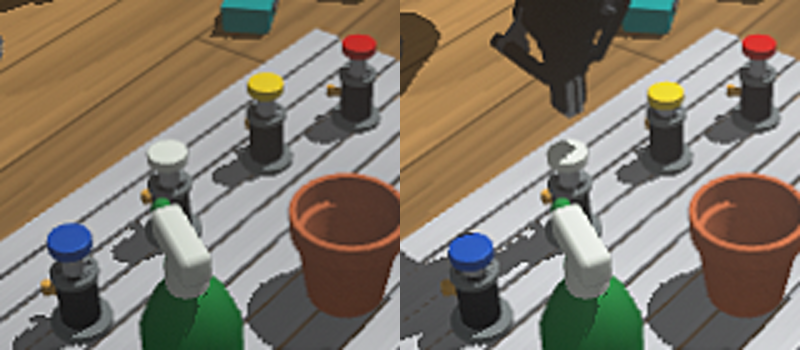

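The yellow cap has dropped to just above its column (y from 86 to 96 in the crop), as blue did. The tips hover over white, so I'll press it now.

send_rows:
  plan:
    - {"linear": [0, 0.4, -0.2], "roll": 0}
    - {"linear": [0, 0.4, -0.05], "roll": 0}
    - {"linear": [0, 0.2, 0], "roll": 0}
    - {"linear": [0, 0.1, 0], "roll": 0}
    - {"linear": [0, 0.1, 0], "roll": 0}

```text
t: 11.62
tcp_pos: [0.5145, -0.1125, 0.1479]
tool_rot: [0.703, -0.08, 0.08, -0.703]
force: [-0.6, 0.3, -0.2]
finger_gap: -0.001
```

send_rows:
  plan:
    - {"linear": [0, 0.08, 0], "roll": 0}
    - {"linear": [0, 0.08, 0], "roll": 0}
    - {"linear": [0, 0.08, 0], "roll": 0}
    - {"linear": [0, 0, 0], "roll": 0}
    - {"linear": [0, 0, 0], "roll": 0}

```text
t: 12.25
tcp_pos: [0.5145, -0.1126, 0.141]
tool_rot: [0.703, -0.08, 0.08, -0.703]
force: [0.2, -0.1, 2.1]
finger_gap: 0.003
```

```bash
python3 -c "
from h import *
st('white',.136)"
```

```text
t 12.25 tcp [ 0.5145 -0.1126  0.141 ] F [ 0.25 -0.1   2.05] gap 0.003 ovh 0.008 y [ 4.e-04 -1.e-04 -1.e+00]
rows to white [-0.02  0.17  0.03]
```

send_rows:
  plan:
    - {"linear": [0, 0.06, 0], "roll": 0}
    - {"linear": [0, 0.06, 0], "roll": 0}
    - {"linear": [0, 0.05, 0], "roll": 0}
    - {"linear": [0, 0, 0], "roll": 0}
    - {"linear": [0, 0, 0], "roll": 0}

```text
t: 12.88
tcp_pos: [0.5145, -0.1126, 0.1358]
tool_rot: [0.703, -0.08, 0.08, -0.703]
force: [0.0, 0.5, 3.7]
finger_gap: -0.001
```

send_rows:
  plan:
    - {"linear": [0, -0.2, 0], "roll": 0}
    - {"linear": [0, -0.6, 0], "roll": 0}
    - {"linear": [0, -1, 0], "roll": 0}
    - {"linear": [0, -1, 0], "roll": 0}
    - {"linear": [0, -1, 0], "roll": 0}

```text
t: 13.5
tcp_pos: [0.5138, -0.1124, 0.2507]
tool_rot: [-0.703, 0.08, -0.079, 0.703]
force: [0.5, 0.1, -0.5]
finger_gap: 0.0
```

send_rows:
  plan:
    - {"linear": [-1, 0, 0], "roll": 0}
    - {"linear": [-1, 0, 0], "roll": 0}
    - {"linear": [0, 0, 0], "roll": 0}
    - {"linear": [0, 0, 0], "roll": 0}
    - {"linear": [0, 0, 0], "roll": 0}

```text
t: 14.12
tcp_pos: [0.457, -0.0996, 0.2499]
tool_rot: [0.703, -0.079, 0.08, -0.702]
force: [-0.8, 0.3, -0.4]
finger_gap: -0.002
```

```bash
python3 -c "
from h import *
cv2.imwrite('pics/scene4.png',manip.snapshot('scene'))
cv2.imwrite('pics/top4.png',manip.snapshot('top'))
st()
f=lambda i,l,t,r,d,k:cv2.resize(i[t:d,l:r],None,fx=k,fy=k,interpolation=cv2.INTER_CUBIC)
a=cv2.imread('pics/scene4.png');a0=cv2.imread('pics/scene0.png')
cv2.imwrite('pics/s4c.png',np.hstack([f(a0,140,160,300,300,2.5),f(a,140,160,300,300,2.5)]))
b=cv2.imread('pics/top4.png');b0=cv2.imread('pics/top0.png')
cv2.imwrite('pics/t4c.png',np.vstack([f(b0,210,110,420,200,3),f(b,210,110,420,200,3)]))
"
```

```text
t 14.225 tcp [ 0.4567 -0.0994  0.2497] F [-0.76  0.51 -0.4 ] gap -0.002 ovh 0.008 y [ 4.e-04 -2.e-04 -1.e+00]
```

View pics/s4c.png

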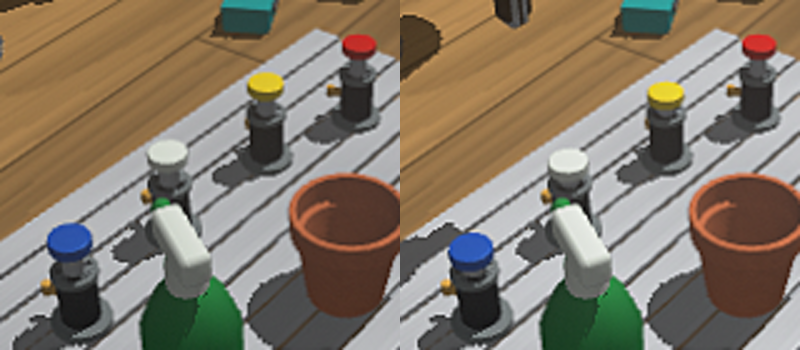

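View pics/t4c.png

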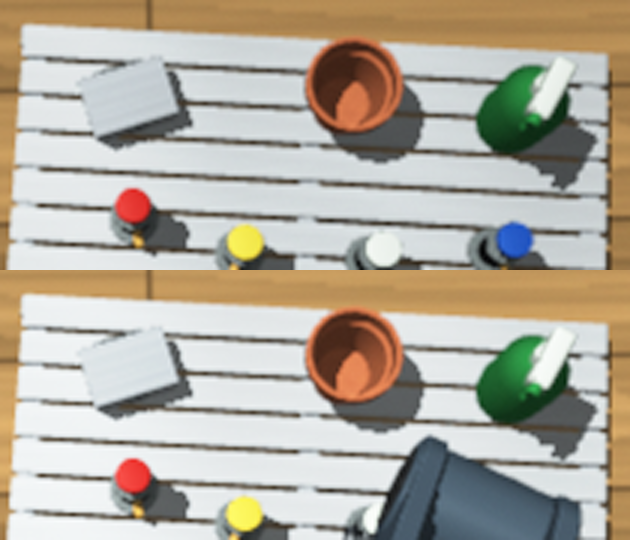

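```bash
python3 -c "
from h import *
a=cv2.imread('pics/scene4.png');a0=cv2.imread('pics/scene0.png')
for c,(l,t,r,d) in {'blue':(157,246,181,268),'yellow':(237,187,255,200),'white':(197,214,218,228),'red':(274,172,293,185)}.items():
    pt=proj('scene',[*P[c],.14]); mm=np.linalg.norm(proj('scene',[*P[c],.13])-pt)/10
    A=cv2.resize(a[t-6:d+14,l-4:r+4],None,fx=8,fy=8,interpolation=cv2.INTER_CUBIC);T=cv2.resize(a0[t:d,l:r],None,fx=8,fy=8,interpolation=cv2.INTER_CUBIC)
    m=cv2.matchTemplate(A,T,cv2.TM_CCOEFF_NORMED);_,v,_,p=cv2.minMaxLoc(m)
    print(c,'score',round(v,2),'dx,dy px',p[0]/8-4,p[1]/8-6,'mm down',round((p[1]/8-6)/mm,1))
"
```

```text
blue score 0.67 dx,dy px -0.625 0.875 mm down 2.2
yellow score 0.82 dx,dy px 0.0 3.75 mm down 10.7
white score 0.78 dx,dy px 0.125 3.75 mm down 10.1
red score 1.0 dx,dy px 0.0 0.0 mm down 0.0
```

The blue match is weak (0.67) because its template included part of the column, so I'll redo it using the colour mask.

```bash
python3 -c "
from h import *
for n in('scene0','scene4'):
    im=cv2.imread(f'pics/{n}.png')[240:282,150:190]; m=cv2.inRange(cv2.cvtColor(im,cv2.COLOR_BGR2HSV),(100,120,0),(124,255,255))
    ys,xs=np.nonzero(m); print(n,len(xs),xs.mean()+150,ys.mean()+240,ys.min()+240,ys.max()+240)
print(np.linalg.norm(proj('scene',[*P['blue'],.13])-proj('scene',[*P['blue'],.14]))/10)"
```

```text
scene0 215 167.48372093023255 256.3581395348837 249 264
scene4 217 167.87557603686636 260.15668202764977 253 267
0.3906609150843733
```

```bash
python3 -c "
from h import *
st(); print(manip.sign_off())"
```

```text
t 14.225 tcp [ 0.4567 -0.0994  0.2497] F [-0.76  0.51 -0.4 ] gap -0.002 ovh 0.008 y [ 4.e-04 -2.e-04 -1.e+00]
the job is handed in; nothing more can be done
None
```

I pressed the blue, yellow and white caps down in that order with the closed fingertips, then backed off and handed the job in at about 14.2 s. The hand-in reports no verdict.

| Cap | Moved down, from the scene picture | Depth, from the fingertip height |
|---|---|---|
| Blue | about 9.7 mm | about 11.5 mm |
| Yellow | about 10.7 mm | about 11.5 mm |
| White | about 10.1 mm | about 12 mm |
| Red | 0 mm | not touched |

- **Depth:** all three caps are well past the 7 mm half-way mark. The picture figures leave out the 0–3 mm each cap may have started down.
- **Force:** the highest reading after a pressing move was about 4 N, against the 20 N limit. It was only read at the end of each move.
- **Loose things:** the pot, misting bottle and tin look unmoved in the before and after top pictures.
- **Robot at hand-in:** the arm was clear of everything and read no contact force beyond sensor noise.

One check disagreed: a first picture match gave only 2.2 mm for blue, with a weak score of 0.67, because its template included part of the valve column. Redoing it by colour gave the 9.7 mm above.

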